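# Level the gel-casting table

## Task

Level the gel-casting table: set the spirit level gently on the plate, pointing from the knob of the adjustable foot straight across towards the two fixed feet, let go of it, and then turn the knob until the bubble rests between its two marks. Then press the level down onto the plate from above with about 10 N and keep it pressed, bubble still between the marks, so that the lock nut can be tightened: you finish while holding it like that, without letting go. Leave everything else on the bench where it stands.

Things in the scene. Friction and masses are not known exactly. Their poses are not given: they have to be found in the camera images.
- level: Spirit level: grey metal bar 140 long (its x), 28 wide (its y), 34 mm high, with black end caps and a yellow-green vial let into the middle of its top; 0.30 to 0.41 kg, loose, lying flat on the bench. Origin: centre of its underside; z up. Grip it across its width at mid-length.
- level_top (a point): Centre of the level's flat top, 34 mm above its underside; axes as the level's. The vial, 54 mm long, is sunk in solid metal: press from above at the middle, or evenly on both sides of the vial. Pressing on one end only makes the level dip and misread.
- bubble (a joint): Place of the pale bubble (17 mm long) along the level's x, m from the middle; the vial ends it at -0.016 and 0.016. It moves towards the higher end, 1.5 mm for each mrad of slope, and settles in about 1.5 s. The marks are two black rings 23 mm apart round the vial: the bubble lies between them within 3 mm either way of 0.
- plate_top (a point): Centre of the flat top of the casting table's bare aluminium plate, 200 x 200 x 10 mm, top about 60 mm above the bench. z: the plate's normal; y: along the slope, from the adjustable foot's side (-y) to the two fixed feet (under y = +70 mm); x lies level. The knob stands on a 54 mm wide lug beyond the -y edge.
- stand: The casting table's base: two fixed steel feet and the pad of the adjustable one, firm on the bench (it cannot be shifted). Origin on the bench under the plate's centre, x and y as the plate's. At the start the adjustable foot is too low, so the plate slopes down towards the knob by 4 to 12 mrad.
- knob_top (a point): Centre of the top of the adjustable foot's round black knurled knob: 41 mm across, 26 mm high, top 101 mm and underside 75 mm above the bench, on the vertical axis 130 mm from the plate's centre towards its -y. A brass lock nut 27 mm across sits just below it (it need not be touched).
- foot_pad (a point): Centre of the adjustable foot's pad on the bench, on the knob's axis. The knob turns at constant height, with 0.1 N m of friction, and stays where left. Clockwise from above it raises the knob side of the plate: 4 mm a turn, 200 mm from the fixed feet, so 3.2 mrad or 4.8 mm of bubble a radian. 1.4 to 3.8 rad are needed; it can be turned back.
- tray: Bystander: clear gel-casting tray, 150 x 70 x 26 mm, with a white comb across it to 38 mm high; origin under its centre, x along it.
- beaker: Bystander: glass beaker 74 mm across, 95 mm high; origin under its centre.
- small_beaker: Bystander: glass beaker 54 mm across, 70 mm high; origin under its centre.
- flask: Bystander: stoppered conical flask 82 mm across, 124 mm high; origin under its centre.
- dishes: Bystander: stack of three clear covered dishes, 91 mm across, 46 mm high; origin under its centre.
- wash_bottle: Bystander: white wash bottle 64 mm across, 170 mm high with its spout; origin under its centre.
- tip_box: Bystander: grey box of pipette tips, 120 x 85 x 51 mm; origin under its centre.
There are look-alikes about, which are no part of the job. Of the things like the level, leave any that is red; of the rest the smaller one is meant.

How it is judged (in metres and radians):
On the way, in this order (a step that is already met when the one before it is completed fails the run):
1. the spirit level lies flat on the plate along its slope, let go of (z of level in the frame of plate_top between -0.004 and 0.004 m and x of level in the frame of plate_top between -0.09 and 0.09 m and y of level in the frame of plate_top between -0.07 and 0.07 m and angle between the x axis of level and the y axis of plate_top, either way round below 0.2 rad and angle between the z axis of level and the z axis of plate_top, either way round below 0.02 rad and contact force between the fingers and level below 0.2 N and linear speed of level below 0.02 m/s), for 0.3 s.
2. with the level lying there untouched, the knob has been turned until the bubble rests between its marks and the plate is level (all of step 1 and value of joint bubble between -0.003 and 0.003 m and angle between plate_top's own z axis and vertical below 0.003 rad and velocity of joint bubble between -0.004 and 0.004 m/s), for 0.3 s.
At the end, for the whole second after the job is handed in: The level lies flat on the plate within 0.2 rad of its slope line and 70 mm (along) of its middle, the bubble within 3 mm of centre, the plate within 3 mrad of level, and the fingers press on the level so that it bears on the plate with 8 to 35 N, its weight included, through the last second (z of level in the frame of plate_top between -0.004 and 0.004 m and x of level in the frame of plate_top between -0.09 and 0.09 m and y of level in the frame of plate_top between -0.07 and 0.07 m and angle between the x axis of level and the y axis of plate_top, either way round below 0.2 rad and angle between the z axis of level and the z axis of plate_top, either way round below 0.02 rad and value of joint bubble between -0.003 and 0.003 m and angle between plate_top's own z axis and vertical below 0.003 rad and contact force between level and stand between 8 and 35 N and contact force between the fingers and level above 3 N); the arm keeps its last pose, push and grip.
It fails at once if another thing on the bench was shifted by more than 30 mm or knocked over (distance of any of tray, beaker, small_beaker, flask, dishes, wash_bottle, tip_box from where it was at the start of the episode above 0.03 m or angle between any of tray, beaker, small_beaker, flask, dishes, wash_bottle, tip_box's own z axis and vertical above 0.5 rad).
It fails at once if the level was dropped or flung: moving freely, out of the fingers, faster than 0.6 m/s (linear speed of level above 0.6 m/s and contact force between the fingers and level below 0.1 N).
It also fails if it takes over 72 s, if anything falls off the work surface, if the arm or the gripper's body presses on something with over 40 N, if the wrist force passes 120 N, or if a joint passes its speed limit or range.

## Robot

A 6-joint arm with a two-finger parallel gripper is mounted at the origin on the work surface. World frame = base frame: x ahead of the robot, y to its left, z up, the work surface at z = 0. Lengths are in m, angles in degrees, forces in N, time in s.
With the tool pointing down it reaches from about 0.4 to 0.825 m from the base axis. Payload 7 kg.
Tool frame: the origin (TCP) lies midway between the tips of the shut fingers; the grasp point (between the pads) lies 19 mm behind it; z points along the fingers, y is the direction in which the jaws open and shut (so a half turn about z gives the same grasp; the last joint's range is limited). The gripper opens to 88 mm and grips with 3 to 60 N. Pads are 19 mm wide; open, the fingers measure 130 mm over their backs; the gripper's body (78 mm by 193 mm) begins 47 mm behind the grasp point.
Start: joints at [16.507, 20.546, 0.682, 0, -70.136, -16.507], TCP at [0.675, -0, 0.227] pointing down, gripper open.
Joint ranges: [-176.03, 176.03], [-82.01, 121.73], [-58.28, 71.71], [-173.87, 95.51], [-174.79, -0.11], [-173.66, 173.66]. Speed limits (degrees/s): [136.94, 136.94, 172.46, 180, 180, 180].

## Interface

Orientations are given as [roll, pitch, yaw] about the fixed x, y, z axes, in that order (R = Rz(yaw) Ry(pitch) Rx(roll)).
In Python, from plant import sensors, cams, job gives the robot as it stands.
- The arm moves only by the tool move_arm, never from a script. Its argument "commands" is a list of rows, each a list of 7 numbers: the finger opening in cm, from 0 to 8.76, then the shift along the tool's x, y, z in cm, then the turn, a rotation vector about the tool's x, y, z in rad. In form: [[hand, x, y, z, wx, wy, wz], ...]. A call has exactly 8 rows; each row is the pose to reach, as a shift and turn from the pose commanded when the call began, along the tool's axes at that moment; what a row does not reach only later rows make up. A row lasts 1/8 s, in which the tool goes at most 62.5 mm and 10.7 degrees, less where a joint would pass 70% of its speed; a pose out of reach is approached as far as the arm can. A call with a gripper value outside its range is refused whole. The fingers move at their own pace and stop on an object; the grip force is fixed at half the most. Time passes only in rows, so rows that repeat a pose let the fingers close, or fill a call up. It gives the time, the measured TCP pose, the force and the opening at its end, in the units of the state.
- sensors.get_obs(): the state, without advancing time (a new reading comes with each control period).
- cams.snapshot(name): name is "scene" or "side" or "wrist"; returns a dict with "frame" (384x512x3 uint8, red, green, blue), "camera_matrix" (3x3 intrinsics, pixels), "dist_coeffs" ([k1, k2, p1, p2, k3] as OpenCV has them; the pictures are not rectified), "R" (3x3) and "t" (3): a world point X has camera coordinates R X + t. Camera axes: x right, y down, z forward; pixel columns grow to the right and rows downward; lengths in m; the calibration is good to about 2 mm. A picture is of the moment at which its call begins. There is no depth.
- job.close_job(): hands the job in, once; it reports no verdict.
The state is a dict: "clock": time; "joint_pos": joint angles; "qvel": joint speeds; "tau": joint torques, N m; "tool_pos": TCP position; "orientation": TCP orientation; "force": force on the tool from outside, world axes, zero at the start; "moment": the same for the moment, N m; "opening": finger opening in m.
Only numpy, scipy, OpenCV 4.12 (cv2) and the standard library are available. Lean on these libraries where they do the work, as an engineer would, in place of code of your own. Each camera call takes 0.05 s, during which the arm holds its last target.

## Working session

There is one attempt and no reset: what is moved stays moved. The work goes in short steps, Python scripts to look and compute and a tool call to move; the robot and the scene stay as the last step left them, time stands still between calls to the robot, and variables do not carry over. Pictures are saved under pics/ and viewed, and the job is handed in when it is done.

Besides the shell and the picture viewer there is one more tool, called as a command line: name --pt "numbers of a row" for each row, then --argument value for the rest. move_arm: Moves the arm, as the interface text tells. Its arguments: {"type":"object","properties":{"commands":{"type":"array"}},"required":["commands"]}

```bash
ls; mkdir -p pics; python3 - <<'E'
from plant import sensors,cams
import cv2,numpy as np
print(sensors.get_obs())
for n in ["scene","side","wrist"]:
    s=cams.snapshot(n); cv2.imwrite(f"pics/{n}0.png",s["frame"][:,:,::-1]); print(n,s["camera_matrix"].tolist(),s["dist_coeffs"],(-np.array(s["R"]).T@s["t"]).round(3),np.array(s["R"]).round(3).tolist())
E
```

```text
pics
{'clock': 0.0, 'joint_pos': array([ 1.65077502e+01,  2.05923876e+01,  6.31299554e-01, -1.97154146e-02,
       -7.01339750e+01, -1.65051054e+01]), 'qvel': array([ 0.02488613, -0.1151932 ,  0.07866052,  0.11286014, -0.008582  ,
        0.02438148]), 'tau': array([-8.00930356e-04, -5.82726967e+01,  2.93058443e+01,  6.99745238e+00,
        6.93249181e-03, -2.06530804e-04]), 'tool_pos': array([ 6.74500879e-01, -2.24959031e-05,  2.25594402e-01]), 'orientation': array([ 1.79903588e+02, -9.24035750e-03, -9.00040626e+01]), 'force': array([-0.2297598 ,  0.17034625, -0.41727367]), 'moment': array([ 0.03048289, -0.00840667, -0.00118719]), 'opening': 0.08736666411624587}
scene [[369.407475006455, 0.0, 248.62218590764195], [0.0, 369.407475006455, 193.46641995823393], [0.0, 0.0, 1.0]] [-0.08759923  0.          0.          0.          0.        ] [ 1.502 -0.449  1.019] [[0.346, 0.938, -0.005], [0.627, -0.235, -0.743], [-0.698, 0.254, -0.67]]
side [[456.52767955089735, 0.0, 256.3614668688208], [0.0, 456.52767955089735, 192.21414102975632], [0.0, 0.0, 1.0]] [-0.09740269  0.          0.          0.          0.        ] [-0.061 -1.009  0.912] [[0.829, -0.559, 0.003], [-0.335, -0.502, -0.797], [0.447, 0.66, -0.604]]
wrist [[340.23334266383756, 0.0, 248.93429826346394], [0.0, 340.23334266383756, 195.5904691698647], [0.0, 0.0, 1.0]] [0.01396999 0.         0.         0.         0.        ] [ 0.675 -0.079  0.384] [[-1.0, -0.001, 0.001], [-0.0, 0.956, 0.292], [-0.001, 0.292, -0.956]]
```

View pics/scene0.png

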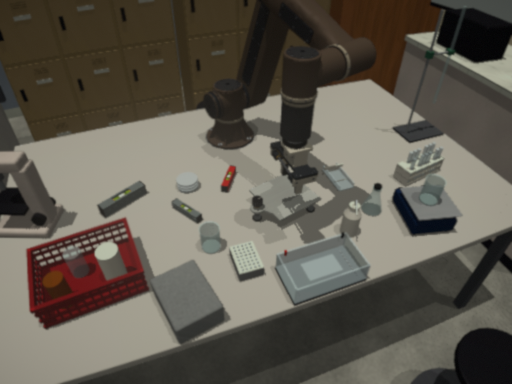

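View pics/side0.png

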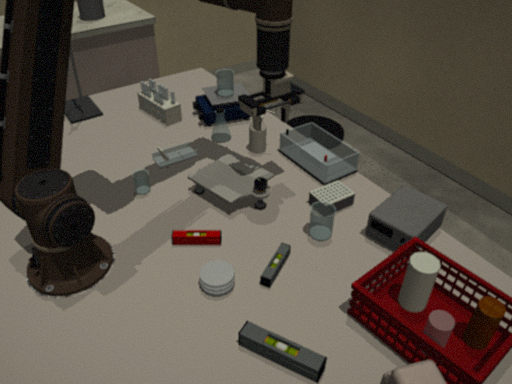

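View pics/wrist0.png

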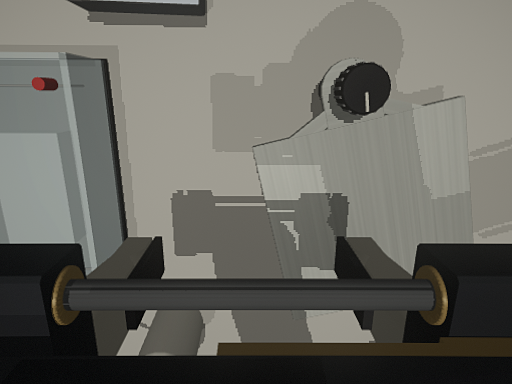

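Level candidates are the big grey one at scene (122,197) / side (281,350), the small grey one at scene (187,210) / side (276,264), and the red one at scene (229,178) / side (197,237). The description picks the small grey one. I'll check it in a close crop.

```bash
cat > h.py <<'E'
import numpy as np,cv2
from plant import sensors,cams
def snap(n,f=None):
    s=cams.snapshot(n)
    for k in("camera_matrix","dist_coeffs","R","t"): s[k]=np.array(s[k],float)
    if f: cv2.imwrite(f"pics/{f}.png",s["frame"][:,:,::-1])
    return s
def ray(s,uv):
    p=cv2.undistortPoints(np.array([[uv]],float),s["camera_matrix"],s["dist_coeffs"])[0,0]
    d=s["R"].T@np.array([p[0],p[1],1]); return -s["R"].T@s["t"],d
def onz(s,uv,z):
    c,d=ray(s,uv); return c+d*(z-c[2])/d[2]
def tri(l):
    A=np.zeros((3,3));b=np.zeros(3)
    for s,uv in l:
        c,d=ray(s,uv);d=d/np.linalg.norm(d);P=np.eye(3)-np.outer(d,d);A+=P;b+=P@c
    return np.linalg.solve(A,b)
def proj(s,X):
    return cv2.projectPoints(np.array(X,float).reshape(-1,3),cv2.Rodrigues(s["R"])[0],s["t"],s["camera_matrix"],s["dist_coeffs"])[0][:,0]
def crop(s,f,u0,v0,u1,v1,k):
    cv2.imwrite(f"pics/{f}.png",cv2.resize(s["frame"][v0:v1,u0:u1,::-1],None,fx=k,fy=k,interpolation=cv2.INTER_CUBIC))
E
python3 - <<'E'
from h import *
a=snap("side"); crop(a,"side_lvl",250,235,300,295,10)
crop(a,"side_tab",180,140,290,220,7)
b=snap("scene"); crop(b,"scene_tab",160,165,330,235,4)
w=snap("wrist")
print("knob wrist",onz(w,(363,88),.101))
E
```

```text
knob wrist [ 0.58443898 -0.08140797  0.101     ]
```

View pics/side_lvl.png

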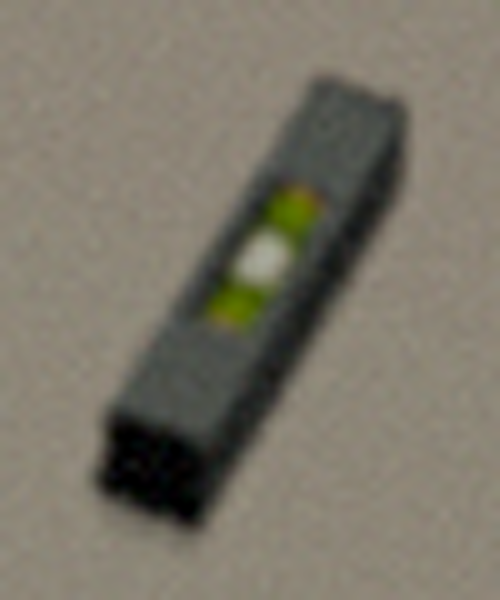

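View pics/side_tab.png

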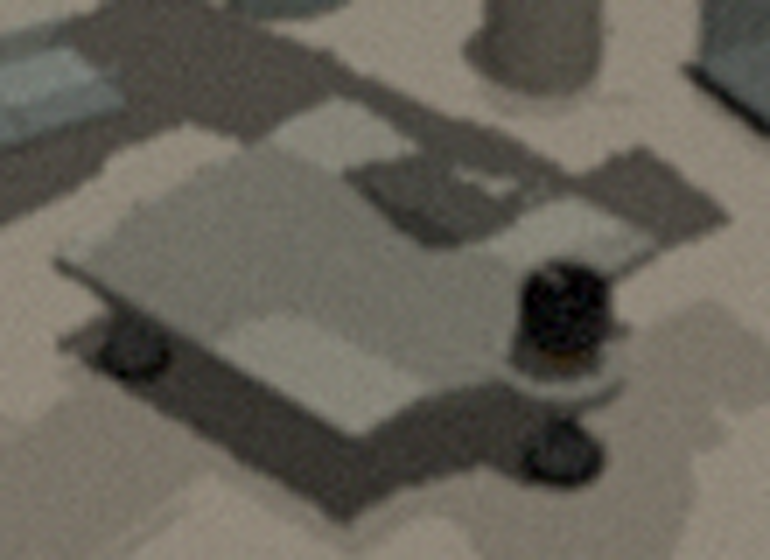

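View pics/scene_tab.png

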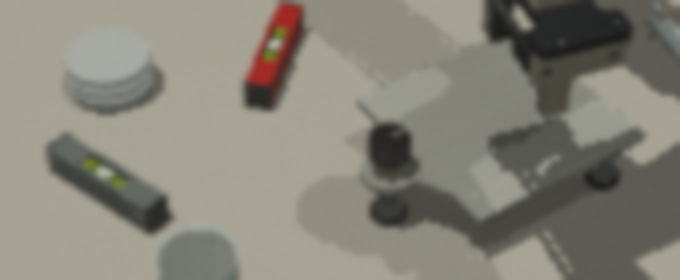

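```bash
python3 - <<'E'
from h import *
a=snap("side");b=snap("scene");w=snap("wrist")
c=lambda p:(p[0]/10+250-.45,p[1]/10+235-.45)
print("side top far/near corners")
for p in[(320,75),(403,105),(108,410),(210,440)]: print(onz(a,c(p),.034).round(4))
for p in[(305,195),(222,322),(262,257)]: print("vial",onz(a,c(p),.034).round(4))
c4=lambda p:(p[0]/4+160-.4,p[1]/4+165-.4)
for p in[(90,162),(118,183),(105,173)]: print("vial sc",onz(b,c4(p),.034).round(4))
c7=lambda p:(p[0]/7+180-.43,p[1]/7+140-.43)
for p in[(58,262),(350,435),(340,97),(655,240)]: print("plate",onz(a,c7(p),.06).round(4))
print("plate wrist",[onz(w,p,.06).round(4) for p in((253,147),(465,97))])
print("knob",tri([(a,c7((565,283))),(b,c4((390,132))),(w,(363,88))]),onz(a,c7((565,283)),.101),onz(b,c4((390,132)),.101))
print("red",onz(a,(197,237),.034))
for n,p in dict(dishes=(217,285),sb=(321,235),bk=(142,190),flask=(221,138),wb=(258,150)).items(): print(n,onz(a,p,0))
E
```

```text
side top far/near corners
[ 0.5191 -0.2798  0.034 ]
[ 0.531  -0.3024  0.034 ]
[ 0.3993 -0.3502  0.034 ]
[ 0.4151 -0.3732  0.034 ]
vial [ 0.4877 -0.3155  0.034 ]
vial [ 0.4417 -0.3413  0.034 ]
vial [ 0.4643 -0.3279  0.034 ]
vial sc [ 0.448  -0.3389  0.034 ]
vial sc [ 0.4858 -0.3202  0.034 ]
vial sc [ 0.4681 -0.3288  0.034 ]
plate [0.4313 0.1123 0.06  ]
plate [ 0.4766 -0.073   0.06  ]
plate [0.6134 0.1616 0.06  ]
plate [ 0.6711 -0.0266  0.06  ]
plate wrist [array([ 0.6712, -0.0281,  0.06  ]), array([ 0.4781, -0.0737,  0.06  ])]
knob [ 0.58317245 -0.08120995  0.10399494] [ 0.58413626 -0.07879004  0.101     ] [ 0.57736081 -0.07912929  0.101     ]
red [ 0.33280913 -0.130625    0.034     ]
dishes [ 0.30401324 -0.28911528  0.        ]
sb [ 0.65626108 -0.29246162  0.        ]
bk [ 3.03247478e-01  2.09717413e-01 -1.11022302e-16]
flask [0.69624631 0.35674482 0.        ]
wb [0.76708291 0.20219224 0.        ]
```

Choice: the small grey level, centre about (0.466, -0.327), yaw about 30.5°. Plate centre is about (0.552, 0.046), slope line at 103.3°, and the knob about (0.583, -0.081). Now I'll move above the level.

move_arm --pt "8.7 4.1 2.6 1 0 0 0.13" --pt "8.7 8.2 5.2 2 0 0 0.26" --pt "8.7 12.3 7.8 3 0 0 0.39" --pt "8.7 16.4 10.4 4 0 0 0.52" --pt "8.7 20.5 13 5 0 0 0.65" --pt "8.7 24.6 15.6 6 0 0 0.78" --pt "8.7 28.7 18.2 7 0 0 0.91" --pt "8.7 32.7 20.9 8 0 0 1.04"

```text
clock: 1.45
tool_pos: [0.4652, -0.3283, 0.1466]
orientation: [-180.0, 0.0, -149.8]
force: [0.9, -0.5, -0.5]
opening: 0.0868
```

```bash
python3 - <<'E'
from h import *
w=snap("wrist","w1");o=sensors.get_obs()
for k in("clock","joint_pos","tool_pos","orientation","force"):print(k,o[k])
th=np.radians(30.5);C=np.array([.466,-.327,.034]);u=np.array([np.cos(th),np.sin(th),0]);v=np.array([-u[1],u[0],0])
print(proj(w,[C]+[C+a*.07*u+b*.014*v for a in(-1,1) for b in(-1,1)]))
E
```

```text
clock 1.5
joint_pos [-1.58858201e+01  1.44800814e+01 -1.93840337e+01  2.65382002e-03
 -5.62996623e+01 -4.44391392e+01]
tool_pos [ 0.46139667 -0.33073987  0.14492829]
orientation [ 1.79884606e+02 -1.16242328e-01 -1.50323367e+02]
force [-2.63915964 -2.74723375 -1.45402291]
[[249.44092465 192.51480696]
 [230.84493786 105.41473202]
 [267.2173961  105.22790941]
 [234.07599811 267.95951325]
 [265.52135692 267.82410685]]
```

View pics/w1.png

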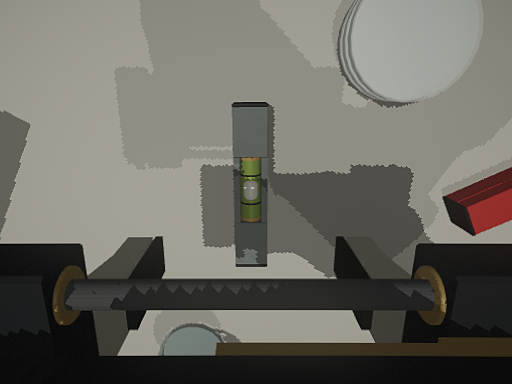

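```bash
python3 - <<'E'
from h import *
w=snap("wrist");o=sensors.get_obs()
P=[onz(w,p,.034)[:2] for p in((232.5,104),(268.5,104),(236,264),(267,264))]
far=(P[0]+P[1])/2;near=(P[2]+P[3])/2;print(far,near,(far+near)/2,np.degrees(np.arctan2(*(near-far)[::-1])),np.linalg.norm(far-near))
print([onz(w,p,.034) for p in((250,157),(250.5,222))])
print(o["tool_pos"],o["orientation"],o["force"])
E
```

```text
[ 0.39980682 -0.36387996] [ 0.51758218 -0.29544166] [ 0.4586945  -0.32966081] 30.16052193098757 0.1362161467485967
[array([ 0.43552257, -0.34389566,  0.034     ]), array([ 0.48364841, -0.315884  ,  0.034     ])]
[ 0.46281489 -0.32935346  0.1454634 ] [ 1.79896270e+02 -8.82500081e-02 -1.50003075e+02] [-0.415069    0.43100551  0.20920529]
```

move_arm --pt "8.7 0.1 0 2.5 0 0 0" --pt "8.7 0.2 0 5 0 0 0" --pt "8.7 0.2 0 7.5 0 0 0" --pt "8.7 0.2 0 9.8 0 0 0" --pt "8.7 0.2 0 11.8 0 0 0" --pt "8.7 0.2 0 13 0 0 0" --pt "8.7 0.2 0 13.7 0 0 0" --pt "8.7 0.2 0 13.8 0 0 0"

```text
clock: 2.55
tool_pos: [0.4644, -0.328, 0.0085]
orientation: [180.0, -0.0, -149.6]
force: [0.1, -0.3, 0.3]
opening: 0.0867
```

```bash
python3 - <<'E'
from h import *
w=snap("wrist","w2");o=sensors.get_obs();print(o["tool_pos"],o["orientation"],o["force"])
E
```

```text
[ 0.46453229 -0.32805234  0.00876472] [-1.79983168e+02  1.15342312e-02 -1.49573360e+02] [0.02202576 0.08293878 0.21831957]
```

View pics/w2.png

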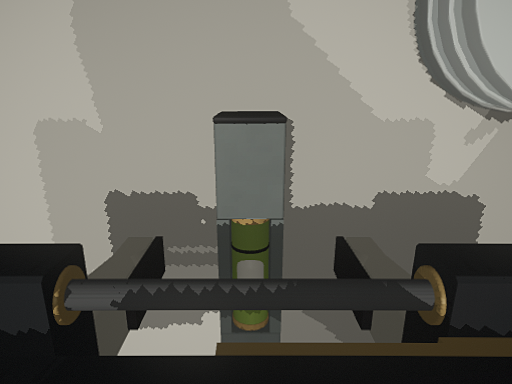

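The level sits centred between the jaws: vial at u=250, ends at v≈220 and v≈328. Next I'll close on it.

```bash
python3 - <<'E'
from h import *
w=snap("wrist")
P=[onz(w,p,.034)[:2] for p in((215,123),(286,123))]
print(P,(P[0]+P[1])/2)
print([onz(w,p,.034) for p in((250,220),(250,329))])
E
```

```text
[array([ 0.412983  , -0.37318333]), array([ 0.39915261, -0.34966763])] [ 0.4060678  -0.36142548]
[array([ 0.44050168, -0.34135249,  0.034     ]), array([ 0.48709616, -0.31389072,  0.034     ])]
```

move_arm --pt "2 0 0 0 0 0 0" --pt "2 0 0 0 0 0 0" --pt "2 0 0 0 0 0 0" --pt "2 0 0 0 0 0 0" --pt "2 0 0 0 0 0 0" --pt "2 0 0 0 0 0 0" --pt "2 0 0 0 0 0 0" --pt "2 0 0 0 0 0 0"

```text
clock: 3.65
tool_pos: [0.4642, -0.328, 0.0085]
orientation: [180.0, -0.0, -149.6]
force: [0.0, 0.3, 0.1]
opening: 0.0277
```

move_arm --pt "2 0 0 -1 0 0 0" --pt "2 0 0 -3.5 0 0 0" --pt "2 0 0 -7 0 0 0" --pt "2 -1 1.1 -10.5 0 0 0" --pt "2 -3 3.3 -13 0 0 0" --pt "2 -5.5 6 -14.5 0 0 0" --pt "2 -8.5 9.2 -15 0 0 0" --pt "2 -11.5 12.5 -15 0 0 0"

```text
clock: 4.65
tool_pos: [0.5002, -0.1608, 0.1595]
orientation: [-180.0, 0.1, -149.6]
force: [1.2, 0.0, -4.1]
opening: 0.0277
```

move_arm --pt "2 -3 3.3 0 0 0 -0.17" --pt "2 -6 6.5 0 0 0 -0.34" --pt "2 -9 9.7 0 0 0 -0.51" --pt "2 -11.5 12.3 0 0 0 -0.68" --pt "2 -13.4 14.4 0 0 0 -0.85" --pt "2 -14.7 15.8 0 0 0 -1.02" --pt "2 -15.3 16.6 0 0 0 -1.17" --pt "2 -15.4 16.8 0 0 0 -1.27"

```text
clock: 5.65
tool_pos: [0.5475, 0.0615, 0.1586]
orientation: [180.0, 0.0, -76.5]
force: [-0.7, -0.5, -3.6]
opening: 0.0279
```

```bash
python3 - <<'E'
from h import *
w=snap("wrist","w3");a=snap("side","s3");crop(a,"s3c",170,110,300,220,6);o=sensors.get_obs();print(o["tool_pos"],o["orientation"],o["force"],o["joint_pos"])
E
```

```text
[0.54746255 0.06108417 0.15861823] [ 1.79967330e+02  9.54996542e-03 -7.67336801e+01] [-0.28900614  0.28600729 -4.0567912 ] [ 2.67304008e+01  1.21295028e+01 -2.05408757e+01 -2.00628986e-02
 -5.73591720e+01 -1.34532524e+01]
```

View pics/w3.png

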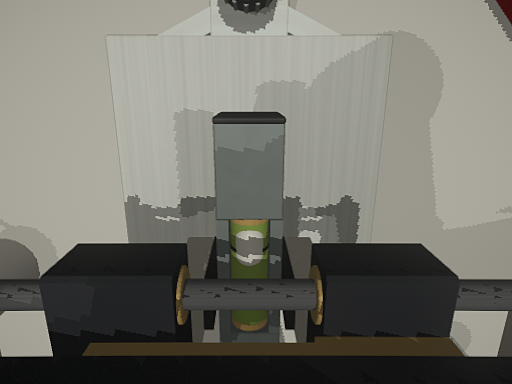

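View pics/s3c.png

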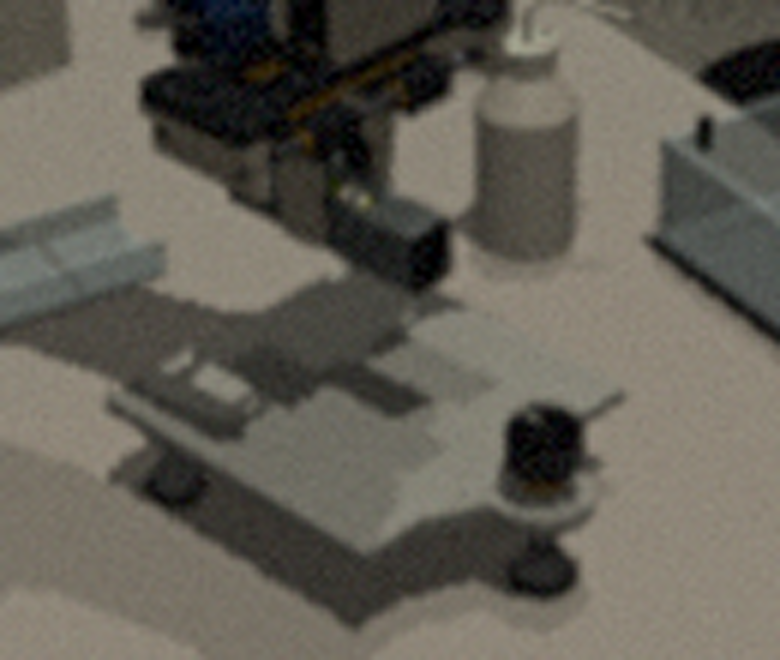

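The level is held square to the plate: edge corners (107,35) and (392,35), vial at u=249. Lowering.

move_arm --pt "2 0 0 1.5 0 0 0" --pt "2 0 0 3.5 0 0 0" --pt "2 0 0 5.5 0 0 0" --pt "2 0 0 7.2 0 0 0" --pt "2 0 0 8.1 0 0 0" --pt "2 0 0 8.4 0 0 0" --pt "2 0 0 8.6 0 0 0" --pt "2 0 0 8.7 0 0 0"

```text
clock: 6.75
tool_pos: [0.5482, 0.0609, 0.072]
orientation: [-179.9, 0.0, -76.8]
force: [0.4, -0.1, -3.4]
opening: 0.0282
```

move_arm --pt "2 0 0 0.05 0 0 0" --pt "2 0 0 0.1 0 0 0" --pt "2 0 0 0.1 0 0 0" --pt "2 0 0 0.15 0 0 0" --pt "2 0 0 0.2 0 0 0" --pt "2 0 0 0.2 0 0 0" --pt "2 0 0 0.2 0 0 0" --pt "2 0 0 0.2 0 0 0"

```text
clock: 7.75
tool_pos: [0.5479, 0.0608, 0.0696]
orientation: [-180.0, -0.0, -76.8]
force: [0.1, -0.9, -4.2]
opening: 0.0281
```

move_arm --pt "2 0 0 0.05 0 0 0" --pt "2 0 0 0.05 0 0 0" --pt "2 0 0 0.1 0 0 0" --pt "2 0 0 0.1 0 0 0" --pt "2 0 0 0.15 0 0 0" --pt "2 0 0 0.15 0 0 0" --pt "2 0 0 0.15 0 0 0" --pt "2 0 0 0.15 0 0 0"

```text
clock: 8.75
tool_pos: [0.548, 0.0608, 0.0683]
orientation: [-180.0, -0.0, -76.8]
force: [-1.6, -0.3, 0.9]
opening: 0.0278
```

Contact made: the force went from -4 N to +0.9 N. Opening gently.

move_arm --pt "3.2 0 0 0 0 0 0" --pt "3.8 0 0 0 0 0 0" --pt "5 0 0 0 0 0 0" --pt "6.5 0 0 0 0 0 0" --pt "8 0 0 0 0 0 0" --pt "8.7 0 0 0 0 0 0" --pt "8.7 0 0 0 0 0 0" --pt "8.7 0 0 0 0 0 0"

```text
clock: 9.75
tool_pos: [0.5479, 0.0608, 0.0681]
orientation: [-180.0, 0.0, -76.8]
force: [0.7, -0.1, -0.5]
opening: 0.0864
```

```bash
python3 - <<'E'
from h import *
w=snap("wrist","w4");o=sensors.get_obs();print(o["tool_pos"],o["orientation"],o["force"],o["clock"])
E
```

```text
[0.54792388 0.06080558 0.06806141] [ 1.79999760e+02 -9.27599781e-04 -7.68235139e+01] [ 0.00787458  0.19287386 -0.15400554] 9.8
```

View pics/w4.png

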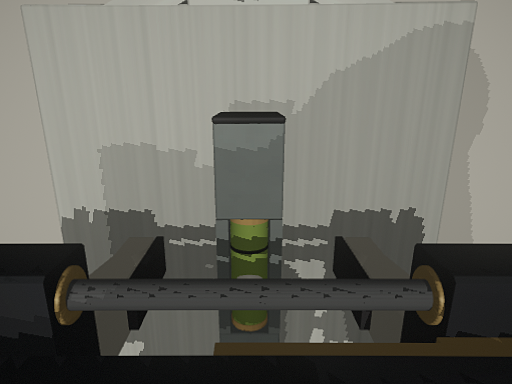

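move_arm --pt "8.7 0 0 -1 0 0 0" --pt "8.7 0 0 -3 0 0 0" --pt "8.7 0 0 -6 0 0 0" --pt "8.7 0 0 -9 0 0 0" --pt "8.7 0 0 -11 0 0 0" --pt "8.7 0 0 -12 0 0 0" --pt "8.7 0 0 -12 0 0 0" --pt "8.7 0 0 -12 0 0 0"

```text
clock: 10.8
tool_pos: [0.5474, 0.0607, 0.1872]
orientation: [179.9, -0.0, -76.8]
force: [0.1, -0.7, -0.4]
opening: 0.0872
```

```bash
python3 - <<'E'
from h import *
w=snap("wrist","w5");o=sensors.get_obs();print(o["tool_pos"],o["orientation"],o["force"],o["clock"])
crop(w,"w5c",200,60,300,300,2.5) if 0 else crop(w,"w5c",200,120,300,260,5)
a=snap("side");crop(a,"s5",180,130,290,220,7)
E
```

```text
[0.54737717 0.06063764 0.18708366] [ 1.79904934e+02 -8.46371011e-03 -7.68303099e+01] [ 0.52004316 -0.10286753  0.61207747] 10.85
```

View pics/w5.png

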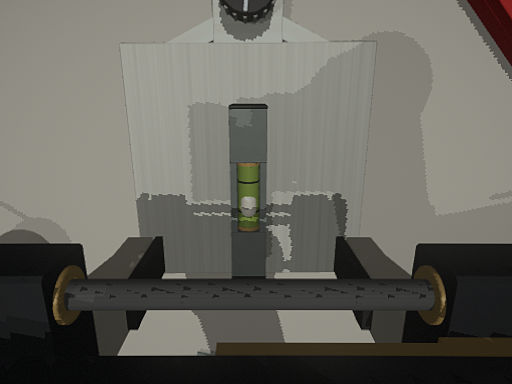

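View pics/w5c.png

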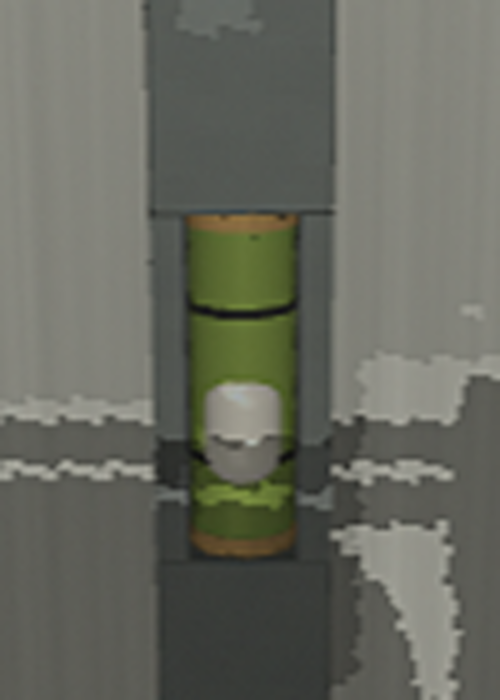

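View pics/s5.png

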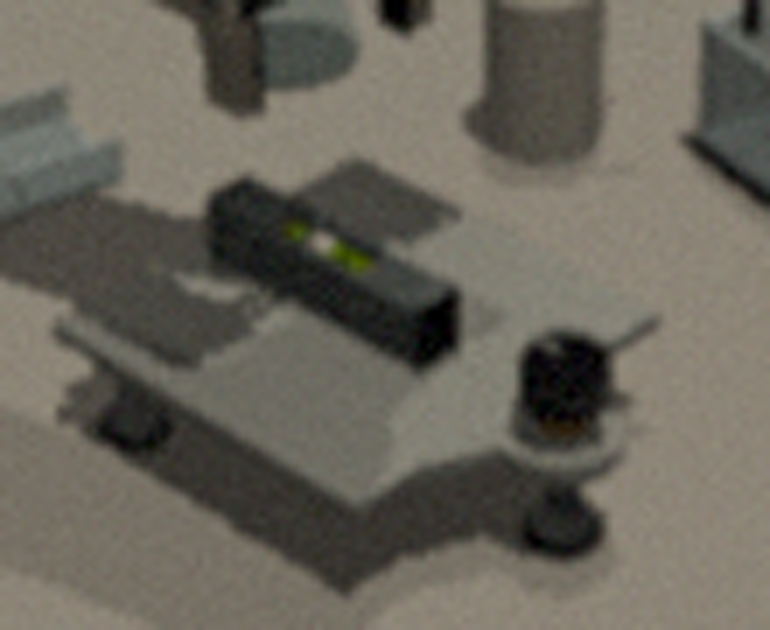

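move_arm --pt "8.7 2 0 0 0 0 0" --pt "8.7 5 0 0 0 0 0" --pt "8.7 8.5 0 0 0 0 0" --pt "8.7 11.5 0 0 0 0 0" --pt "8.7 13.5 0 0 0 0 0" --pt "8.7 14.4 0 0 0 0 0" --pt "8.7 14.6 0 0 0 0 0" --pt "8.7 14.6 0 0 0 0 0"

```text
clock: 11.9
tool_pos: [0.5811, -0.0808, 0.188]
orientation: [180.0, 0.0, -76.8]
force: [0.0, -0.4, -0.8]
opening: 0.0872
```

```bash
python3 - <<'E'
from h import *
w=snap("wrist","w6");o=sensors.get_obs();print(o["tool_pos"],o["orientation"],o["force"],o["clock"],o["joint_pos"])
g=cv2.cvtColor(w["frame"],cv2.COLOR_RGB2GRAY)
print(proj(w,[[o["tool_pos"][0],o["tool_pos"][1],.101]]))
E
```

```text
[ 0.58114475 -0.08068625  0.18811325] [-1.79994001e+02  7.36275800e-03 -7.67862731e+01] [-0.37113698  0.37526193  1.47182698] 11.95 [ 1.11712898e+01  1.39058786e+01 -1.39460740e+01 -8.56438636e-03
 -6.21423152e+01  2.04643830e+00]
[[249.17391997 200.5722471 ]]
```

View pics/w6.png

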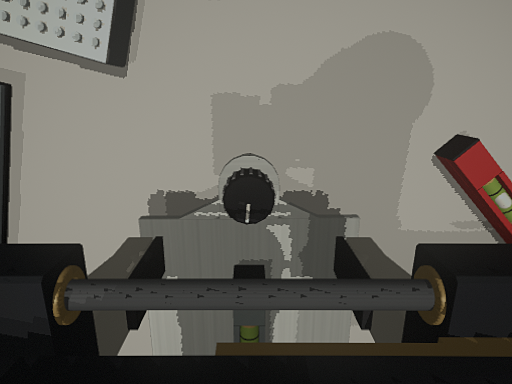

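The knob is right below the tool: top centre (248.5,199), expected (249,200.6). Descending and gripping it.

move_arm --pt "8.7 0.1 0 2 0 0 0" --pt "8.7 0.1 0 4.5 0 0 0" --pt "8.7 0.1 0 7 0 0 0" --pt "8.7 0.1 0 9 0 0 0" --pt "8.7 0.1 0 10.3 0 0 0" --pt "8.7 0.1 0 10.8 0 0 0" --pt "6 0.1 0 10.8 0 0 0" --pt "5 0.1 0 10.8 0 0 0"

```text
clock: 12.95
tool_pos: [0.582, -0.0822, 0.0808]
orientation: [-179.9, -0.0, -76.8]
force: [1.0, -0.3, -0.3]
opening: 0.0725
```

move_arm --pt "4.3 0 0 0 0 0 0" --pt "3.8 0 0 0 0 0 0" --pt "3.3 0 0 0 0 0 0" --pt "3.3 0 0 0 0 0 0" --pt "3.3 0 0 0 0 0 0" --pt "3.3 0 0 0 0 0 0.06" --pt "3.3 0 0 0 0 0 0.16" --pt "3.3 0 0 0 0 0 0.3"

```text
clock: 13.95
tool_pos: [0.5817, -0.0822, 0.0802]
orientation: [-180.0, 0.0, -94.2]
force: [0.5, 0.6, 0.2]
opening: 0.0401
```

move_arm --pt "3.3 0 0 0 0 0 0.17" --pt "3.3 0 0 0 0 0 0.34" --pt "3.3 0 0 0 0 0 0.51" --pt "3.3 0 0 0 0 0 0.68" --pt "3.3 0 0 0 0 0 0.85" --pt "3.3 0 0 0 0 0 1.02" --pt "3.3 0 0 0 0 0 1.19" --pt "3.3 0 0 0 0 0 1.35"

```text
clock: 14.95
tool_pos: [0.5809, -0.0816, 0.0802]
orientation: [180.0, -0.0, -171.7]
force: [-2.2, 4.6, 3.9]
opening: 0.04
```

```bash
python3 - <<'E'
from h import *
o=sensors.get_obs();print(o["tool_pos"],o["orientation"],o["force"],o["moment"],o["joint_pos"])
a=snap("side");crop(a,"s7",180,130,290,220,7)
E
```

```text
[ 0.58093734 -0.08158623  0.08018499] [ 1.79951070e+02 -3.22219630e-02 -1.71656754e+02] [-2.22960598  4.62262085  3.86087523] [1.96893784 0.7321649  0.13798785] [ 1.10549602e+01  2.00454209e+01 -2.11862753e+01 -6.69861813e-02
 -4.87981941e+01 -9.26675904e+01]
```

View pics/s7.png

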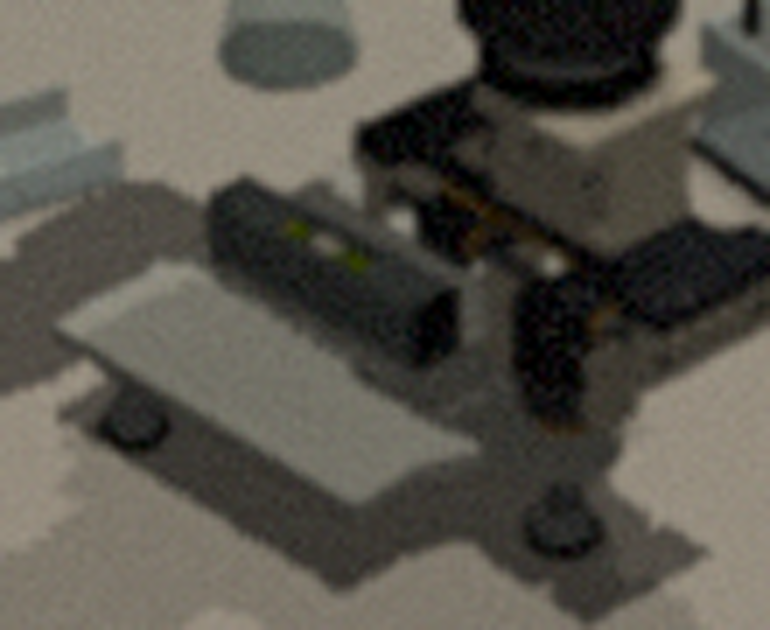

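move_arm --pt "4.5 0 0 0 0 0 0" --pt "6 0 0 0 0 0 0" --pt "8 0 0 0 0 0 0" --pt "8.7 0 0 0 0 0 0" --pt "8.7 0 0 -2.5 0 0 0" --pt "8.7 0 0 -6 0 0 0" --pt "8.7 0 0 -9 0 0 -0.08" --pt "8.7 0 0 -11 0 0 -0.2"

```text
clock: 16.0
tool_pos: [0.5818, -0.0824, 0.1917]
orientation: [-180.0, 0.1, -159.7]
force: [1.1, -0.6, -0.7]
opening: 0.0871
```

move_arm --pt "8.7 -0.2 2 0 0 0 -0.18" --pt "8.7 -0.5 5 0 0 0 -0.36" --pt "8.7 -0.9 8.2 0 0 0 -0.54" --pt "8.7 -1.2 11 0 0 0 -0.72" --pt "8.7 -1.4 13 0 0 0 -0.9" --pt "8.7 -1.6 14.2 0 0 0 -1.08" --pt "8.7 -1.6 14.6 0 0 0 -1.26" --pt "8.7 -1.6 14.6 0 0 0 -1.44"

```text
clock: 17.0
tool_pos: [0.5461, 0.0607, 0.1901]
orientation: [180.0, 0.0, -77.0]
force: [-0.4, 0.1, 0.0]
opening: 0.0867
```

```bash
python3 - <<'E'
from h import *
w=snap("wrist","w8");o=sensors.get_obs();print(o["tool_pos"],o["orientation"],o["force"],o["clock"])
crop(w,"w8c",200,120,300,260,5)
E
```

```text
[0.54620332 0.06051172 0.19007378] [-1.79997637e+02 -3.58400502e-04 -7.65138363e+01] [-0.61545224 -0.20961734 -0.23811362] 17.05
```

View pics/w8c.png

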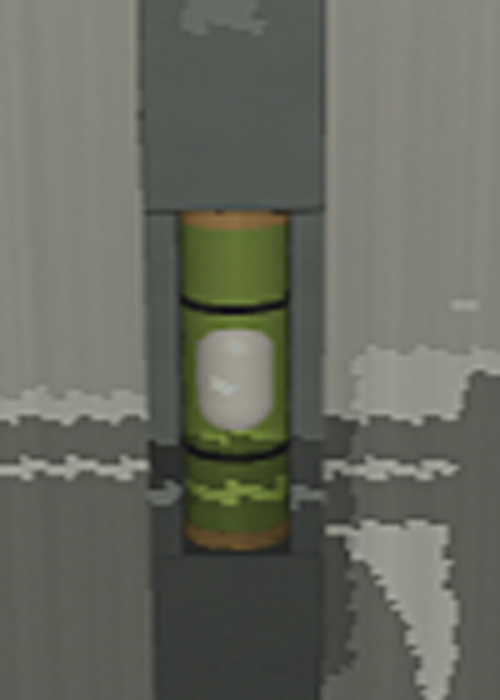

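The bubble is central: 328–432 in the crop, rings at 308 and 457, so it is within 0.5 mm. Shutting the fingers and descending to press.

move_arm --pt "0 0 -0.1 0 0 0 0" --pt "0 0 -0.1 1 0 0 0" --pt "0 0 -0.1 3 0 0 0" --pt "0 0 -0.1 5 0 0 0" --pt "0 0 -0.1 6.5 0 0 0" --pt "0 0 -0.1 7.5 0 0 0" --pt "0 0 -0.1 8 0 0 0" --pt "0 0 -0.1 8 0 0 0"

```text
clock: 18.05
tool_pos: [0.5473, 0.0605, 0.11]
orientation: [180.0, -0.0, -77.4]
force: [-0.3, 0.6, -0.1]
opening: 0.0125
```

```bash
python3 - <<'E'
from h import *
w=snap("wrist","w9");o=sensors.get_obs();print(o["tool_pos"],o["orientation"],o["force"],o["opening"])
E
```

```text
[0.5475362  0.06061886 0.11036625] [-1.79971606e+02  5.07809969e-05 -7.73985103e+01] [ 0.03635806  0.72981042 -0.4001651 ] 0.008112153503006824
```

View pics/w9.png

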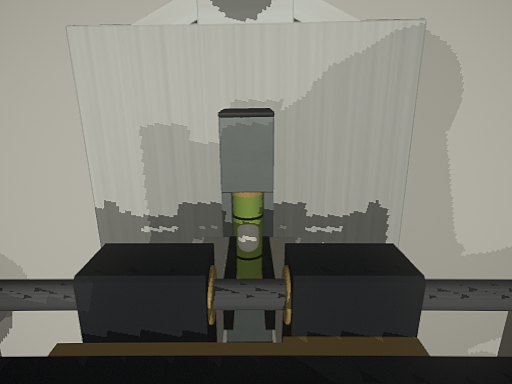

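move_arm --pt "0 0 0 0 0 0 0" --pt "0 0 0 0.3 0 0 0" --pt "0 0 0 0.7 0 0 0" --pt "0 0 0 1.0 0 0 0" --pt "0 0 0 1.2 0 0 0" --pt "0 0 0 1.3 0 0 0" --pt "0 0 0 1.35 0 0 0" --pt "0 0 0 1.35 0 0 0"

```text
clock: 19.1
tool_pos: [0.5473, 0.0606, 0.0966]
orientation: [-180.0, 0.0, -77.4]
force: [1.2, 0.2, -0.3]
opening: 0.0001
```

move_arm --pt "0 0 0 0.05 0 0 0" --pt "0 0 0 0.1 0 0 0" --pt "0 0 0 0.15 0 0 0" --pt "0 0 0 0.2 0 0 0" --pt "0 0 0 0.2 0 0 0" --pt "0 0 0 0.2 0 0 0" --pt "0 0 0 0.2 0 0 0" --pt "0 0 0 0.2 0 0 0"

```text
clock: 20.1
tool_pos: [0.5473, 0.0605, 0.0946]
orientation: [-180.0, 0.0, -77.4]
force: [0.3, 0.1, -0.1]
opening: 0.0008
```

move_arm --pt "0 0 0 0.02 0 0 0" --pt "0 0 0 0.04 0 0 0" --pt "0 0 0 0.06 0 0 0" --pt "0 0 0 0.08 0 0 0" --pt "0 0 0 0.1 0 0 0" --pt "0 0 0 0.1 0 0 0" --pt "0 0 0 0.1 0 0 0" --pt "0 0 0 0.1 0 0 0"

```text
clock: 21.1
tool_pos: [0.5473, 0.0605, 0.0943]
orientation: [-180.0, -0.0, -77.4]
force: [-2.8, 0.1, 8.6]
opening: 0.0002
```

move_arm --pt "0 0 0 0.02 0 0 0" --pt "0 0 0 0.02 0 0 0" --pt "0 0 0 0.02 0 0 0" --pt "0 0 0 0.02 0 0 0" --pt "0 0 0 0.02 0 0 0" --pt "0 0 0 0.02 0 0 0" --pt "0 0 0 0.02 0 0 0" --pt "0 0 0 0.02 0 0 0"

```text
clock: 22.1
tool_pos: [0.5474, 0.0605, 0.0943]
orientation: [-180.0, -0.0, -77.4]
force: [-4.0, 0.6, 10.6]
opening: 0.0001
```

```bash
python3 - <<'E'
from h import *
w=snap("wrist","w10")
a=snap("side");crop(a,"s10",180,130,290,220,7)
crop(w,"w10c",180,150,320,330,4)
b=snap("scene","sc10")
for i in range(4):
  o=sensors.get_obs();print(o["tool_pos"],o["force"],o["clock"]);snap("wrist")
E
```

```text
[0.54730677 0.06053079 0.09431147] [-4.38262853  0.18528036 10.37634898] 22.25
[0.54733712 0.06051208 0.09430958] [-4.12671101  0.74936132 10.15476001] 22.3
[0.54733282 0.0605518  0.09429141] [-3.54250244  0.57345738  9.90922372] 22.35
[0.54733162 0.06052451 0.09431475] [-4.5525119   0.68978794 10.57826389] 22.4
```

View pics/w10c.png

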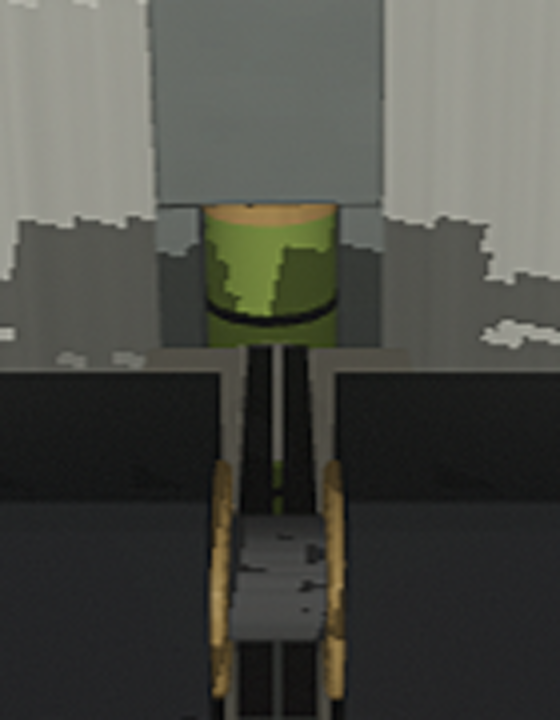

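View pics/s10.png

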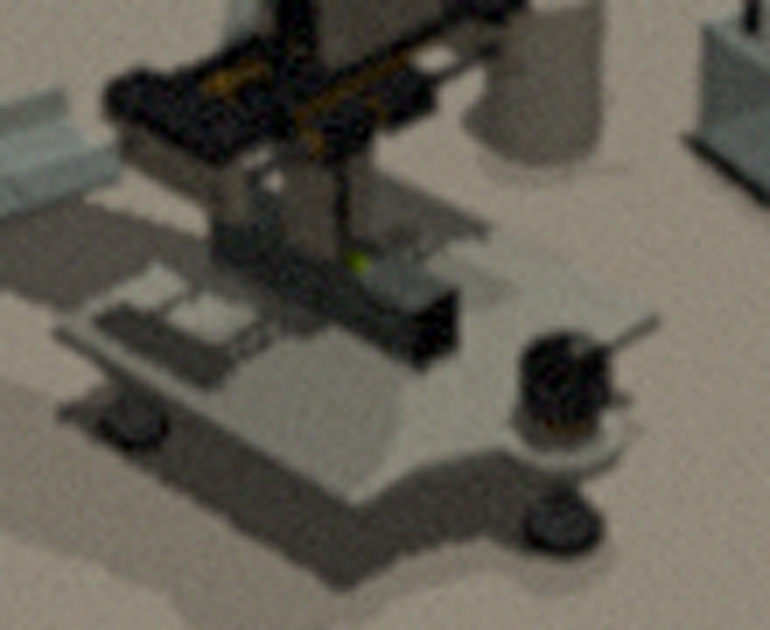

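View pics/sc10.png

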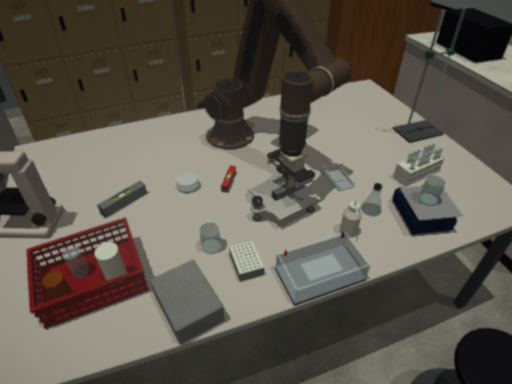

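move_arm --pt "0 0 0.01 0 0 0 0" --pt "0 0 0.02 0 0 0 0" --pt "0 0 0.03 0 0 0 0" --pt "0 0 0.03 0 0 0 0" --pt "0 0 0.03 0 0 0 0" --pt "0 0 0.03 0 0 0 0" --pt "0 0 0.03 0 0 0 0" --pt "0 0 0.03 0 0 0 0"

```text
clock: 23.45
tool_pos: [0.5473, 0.0605, 0.0943]
orientation: [-179.9, -0.0, -77.4]
force: [-3.1, -0.1, 8.9]
opening: 0.0007
```

```bash
python3 - <<'E'
from h import *
b=snap("scene");crop(b,"sc11",240,140,330,230,7)
a=snap("side");crop(a,"s11",205,145,255,185,14)
for i in range(3):
  o=sensors.get_obs();print(o["tool_pos"],o["force"],o["clock"]);snap("wrist")
E
```

```text
[0.54730026 0.06053547 0.09431967] [-2.42327568  0.07121567  9.64169963] 23.55
[0.54732855 0.060535   0.09432023] [-3.01936321 -0.89618727  8.98114389] 23.6
[0.54730249 0.06051059 0.09432318] [-3.20908734  0.11570626  9.10011823] 23.65
```

View pics/sc11.png

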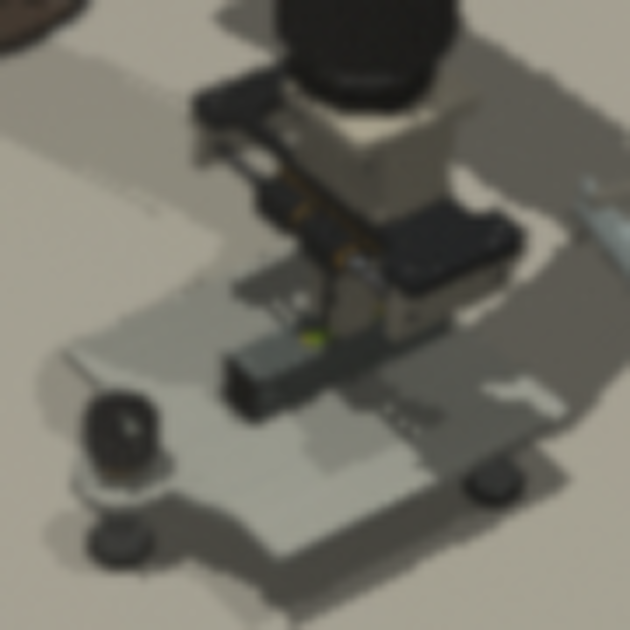

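View pics/s11.png

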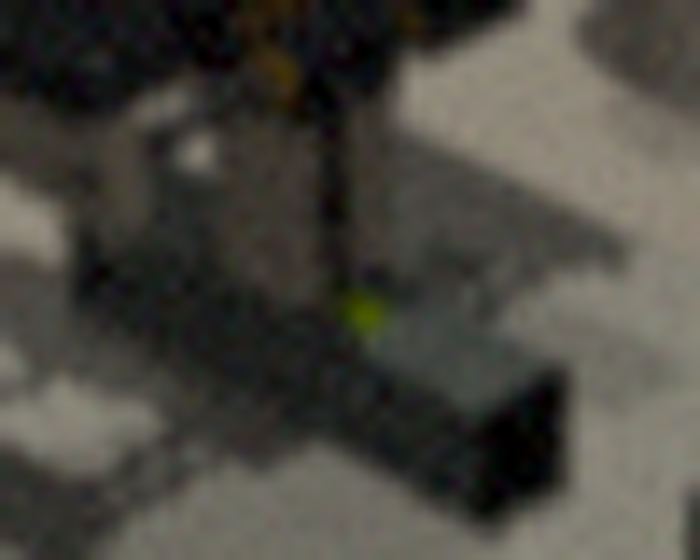

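move_arm --pt "0 0 0.02 0.01 0 0 0" --pt "0 0 0.04 0.01 0 0 0" --pt "0 0 0.06 0.01 0 0 0" --pt "0 0 0.06 0.02 0 0 0" --pt "0 0 0.06 0.02 0 0 0" --pt "0 0 0.06 0.02 0 0 0" --pt "0 0 0.06 0.02 0 0 0" --pt "0 0 0.06 0.02 0 0 0"

```text
clock: 24.7
tool_pos: [0.5473, 0.0605, 0.0943]
orientation: [-179.9, -0.0, -77.4]
force: [-1.0, 0.4, 8.8]
opening: 0.0001
```

```bash
python3 - <<'E'
from h import *
w=snap("wrist");crop(w,"w12",225,205,275,285,7)
for i in range(5):
  o=sensors.get_obs();print(o["tool_pos"],o["force"],o["clock"]);snap("wrist")
E
```

```text
[0.54727945 0.06053405 0.09430592] [-1.43104952 -0.31817006  8.53332343] 24.75
[0.54727182 0.06051879 0.09431403] [-1.49066785 -0.49178819  8.41157817] 24.8
[0.54729263 0.06054367 0.09431129] [-1.34938891  0.3654033   7.99336754] 24.85
[0.54730557 0.06052359 0.09430718] [-2.02207434 -0.44589799  9.00026079] 24.9
[0.54726598 0.06054299 0.09430894] [-1.90212617  0.84057812  8.97626154] 24.95
```

View pics/w12.png

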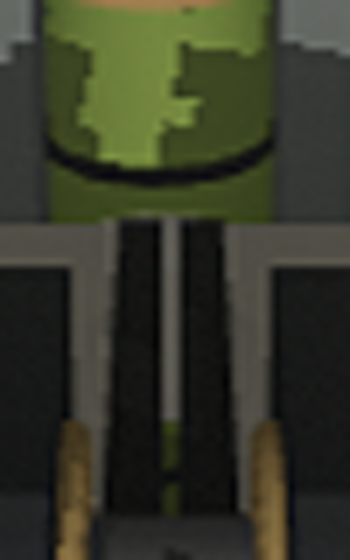

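move_arm --pt "0 0 0 0.01 0 0 0" --pt "0 0 0 0.02 0 0 0" --pt "0 0 0 0.02 0 0 0" --pt "0 0 0 0.02 0 0 0" --pt "0 0 0 0.02 0 0 0" --pt "0 0 0 0.02 0 0 0" --pt "0 0 0 0.02 0 0 0" --pt "0 0 0 0.02 0 0 0"

```text
clock: 26.0
tool_pos: [0.5473, 0.0605, 0.0943]
orientation: [-179.9, -0.0, -77.4]
force: [-1.8, -0.3, 11.0]
opening: 0.0006
```

move_arm --pt "0 0 0 0 0 0 0" --pt "0 0 0 0 0 0 0" --pt "0 0 0 0 0 0 0" --pt "0 0 0 0 0 0 0" --pt "0 0 0 0 0 0 0" --pt "0 0 0 0 0 0 0" --pt "0 0 0 0 0 0 0" --pt "0 0 0 0 0 0 0"

```text
clock: 27.0
tool_pos: [0.5473, 0.0605, 0.0943]
orientation: [-179.9, -0.0, -77.4]
force: [-2.4, 0.7, 11.2]
opening: 0.0002
```

```bash
python3 - <<'E'
from h import *
w=snap("wrist");crop(w,"w13",225,205,275,285,7)
for i in range(3):
  o=sensors.get_obs();print(o["tool_pos"],o["force"],o["clock"]);snap("wrist")
E
```

```text
[0.54728305 0.06052766 0.09427851] [-1.7826092   0.63424824 10.45744005] 27.05
[0.54729349 0.06051982 0.09431399] [-1.78461443 -0.58082165 11.2606703 ] 27.1
[0.54727317 0.06052038 0.09429145] [-2.42384485  0.05499341 10.24569619] 27.15
```

View pics/w13.png

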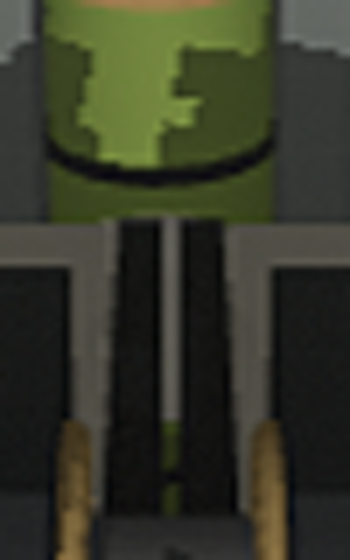

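The push is steady at about 10.7 N. Through the slit between the fingers the bubble shows from about 215 to 420 in the crop, between the rings at 178 and 477. Handing in.

```bash
python3 -c "
from plant import job
print(job.close_job())"
```

```text
the job is handed in; nothing more can be done
None
```

I handed the job in at about 27 s, with the level still pressed onto the plate and the bubble between its marks. No verdict was reported.

- **Placing:** I took the small grey level and set it on the plate along the slope line. It sits about 15 mm past the plate's middle, towards the fixed feet. Then I let go of it.
- **Levelling:** I turned the knob clockwise by 1.65 rad. With the level untouched, the bubble read within about 0.5 mm of centre.
- **Pressing:** The shut fingers press on the middle of the level with 10–11 N, about 14 N on the plate with the level's weight.

**Last checks:**
- **Bubble:** Under load I could see it only through the narrow slit between the fingers. It read roughly 1 mm towards the knob, less exact than the earlier open view.
- **Sideways force:** About 2 N remained after I trimmed it down from 4 N; nothing was seen to slide.
- **Bystanders:** In the last wide picture they looked unmoved, judged by eye, not measured.

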